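Hang the paint carrier on the conveyor rail

TASK

Lift the paint carrier out from the spray screen, stand it upright on a clear part of the bench, well away from the screen, and let go, then take it again by its lug turned a quarter (across the narrow width) so that it fits the rail. Lift its hook over the anti-jump lip in the only empty bay and lower it, without dropping it, until the hook is fully seated behind the lip; then let go and leave it hanging still. Leave the spray can, hammer and loose footpeg where they are.

Things in the scene. Friction and masses are not known exactly. Their poses are not given: they have to be found in the camera images.
- carrier: Loose steel paint carrier, 0.36 to 0.59 kg, stands upright by itself. Origin: underside centre, below lug and post. Base block x -18..34, y +-24, z 0..16 mm; post 12 x 26 mm on the z axis; black footpeg on the base at x 21, up to z 96. Hook arm x -16..56, y +-15, z 130..142; at its end the hook tip, x 48..56, turns down to z 100.
- lug (a point): Centre of the carrier's plain grip lug on top of the arm, 169 mm above the carrier's underside, on its z axis; 24 mm wide along the carrier's x, 40 mm along its y, clear of the arm from z 142 to 194 mm. The bench between screen and rail, towards the robot, is clear for standing the carrier (around x 0.45, y 0.08 m from the robot).
- hook_tip (a point): Centre of the lower end of the carrier's hook tip: at x 52, y 0, z 100 mm in the carrier's frame; same axes. The tip is 8 mm thick (x), 30 mm wide (y), 30 mm long below the arm.
- screen: Fixed aluminium spray screen, origin on the bench, z up. Upright sheet x -27..-23, 150 mm wide, 200 high; low fences 22 mm high at y +-32, x -27..43. The carrier stands on the bench between the fences, within 4 mm of this origin, axes alike. The gap from sheet to lug (about 11 mm) is too small for a finger: here take the lug across its 40 mm.
- rail: Fixed rail, three bays along its y (centres -72, 0, 72 mm). Origin on the bench under the lip's back face; carriers hang on its -x side. Lip x -6..0, top z 167; seat floor z 145, x 0..22; back wall x 22..28, top z 186; lower stop strip x -6..0, z 45..80. Fins 6 mm thick at y +-36, +-108, x -66..28, z 187..232 leave no room for fingers beside the lug in y: hold it across its 24 mm.
- seat (a point): Hanging place in the only empty bay: on the seat floor, 145 mm above the bench, 8 mm behind the lip's back face, mid bay; axes as the rail's. A hung carrier has hook_tip here, x axes alike. Lip top is 22 mm above. Lower with the tip within 4 mm in x (else it lands on the lip or the base hits the strip) and 9 mm in y. Once let go it may slide a few mm and lean up to 0.1 rad on the strip.
- parked_a: A similar bare steel hanger filling one of the bays, fixed to the rail; same hook, arm and lug (top 239 mm above the bench). Origin: centre of its underside, 45 mm above the bench, 46 mm in front of the lip's back face; axes as the rail's.
- parked_b: The second hanger fixed in another bay, same as parked_a.
- spray_can: Bystander: upright grey spray can, 66 mm dia, 188 mm high, loose. Origin: underside centre.
- hammer: Bystander: a hammer lying on the bench, loose, 260 mm long, 26 mm high; origin at mid underside, x along the handle towards the head.
- footpeg: Bystander: a black footpeg lying on the bench, 26 mm dia, 115 mm long along its x, loose. Origin at its underside.

How it is judged:
On the way, in this order (a step that is already met when the one before it is completed fails the run):
1. the carrier stands upright on the bench, clear of the spray screen (at least 80 mm from it), let go (distance of carrier from where it was at the start of the episode above 0.08 m and horizontal distance between carrier and screen above 0.08 m and height (world z) of carrier below 0.008 m and angle between carrier's own z axis and vertical below 0.06 rad and linear speed of carrier below 0.03 m/s and contact force between carrier and the fingers below 0.05 N), for 0.2 s.
2. the hook tip is held above the lip, over the seat of the empty bay (z of hook_tip in the frame of seat above 0.022 m and x of hook_tip in the frame of seat between -0.02 and 0.02 m and y of hook_tip in the frame of seat between -0.025 and 0.025 m), for 0.05 s.
At the end, for the whole second after the job is handed in: The hook tip is behind the lip in the empty bay, down on the seat floor (within 8 mm in height, 10 mm across the rail, 14 mm along it), the carrier hangs upright within 0.14 rad, its x along the rail's x within 0.2 rad, at rest and released (z of hook_tip in the frame of seat between -0.008 and 0.008 m and x of hook_tip in the frame of seat between -0.01 and 0.01 m and y of hook_tip in the frame of seat between -0.014 and 0.014 m and angle between carrier's own z axis and vertical below 0.14 rad and angle between the x axis of carrier and the x axis of seat, either way round below 0.2 rad and linear speed of carrier below 0.02 m/s and angular speed of carrier below 0.15 rad/s and contact force between carrier and the fingers below 0.05 N); the robot touches nothing.
It fails at once if the carrier is let go over the empty bay with its hook still more than 12 mm above the seat (z of hook_tip in the frame of seat above 0.012 m and x of hook_tip in the frame of seat between -0.03 and 0.03 m and y of hook_tip in the frame of seat between -0.03 and 0.03 m and contact force between carrier and the fingers below 0.05 N).
It fails at once if the carrier is tipped over (angle between carrier's own z axis and vertical above 0.8 rad).
It fails at once if the spray can is moved by more than 30 mm or tipped (distance of spray_can from where it was at the start of the episode above 0.03 m or angle between spray_can's own z axis and vertical above 0.3 rad).
It fails at once if the hammer is moved by more than 30 mm (distance of hammer from where it was at the start of the episode above 0.03 m).
It fails at once if the footpeg is moved by more than 30 mm or tipped (distance of footpeg from where it was at the start of the episode above 0.03 m or angle between footpeg's own z axis and vertical above 0.3 rad).
It also fails if it takes over 61 s, if anything falls off the work surface, if the arm or the gripper's body presses on something with over 40 N, if the wrist force passes 120 N, or if a joint passes its speed limit or range.

ROBOT

A 7-joint arm with a two-finger parallel gripper is mounted at the origin on the work surface. World frame = base frame: x ahead of the robot, y to its left, z up, the work surface at z = 0. Lengths are in m, angles in rad, forces in N, time in s.
With the tool pointing down it reaches from about 0.425 to 0.925 m from the base axis. Payload 6.8 kg.
Tool frame: the origin (TCP) lies midway between the tips of the shut fingers; the grasp point (between the pads) lies 19 mm behind it; z points along the fingers, y is the direction in which the jaws open and shut (so a half turn about z gives the same grasp; the last joint's range is limited). The gripper opens to 85 mm and grips with 20 to 120 N. Pads are 22 mm wide; open, the fingers measure 114 mm over their backs; the gripper's body (76 mm by 85 mm) begins 54 mm behind the grasp point. The pads swing forward as they close: fully open they stand 13 mm farther back than shut.
Start: joints at [1.18, 0.477, 0.022, 1.555, -0.011, 1.109, -0.083], TCP at [0.188, -0.648, 0.231] pointing down, gripper open.
Joint ranges: [-2.96, 2.96], [-0.34, 2.1], [-1.41, 1.46], [0.24, 2.44], [-1.37, 4.51], [0.17, 1.92], [-2.96, 2.96]. Speed limits (rad/s): [2.39, 2.39, 3.14, 3.14, 3.14, 3.14, 3.14].

INTERFACE

Orientations are given as a unit quaternion [w, x, y, z].
In Python, from station import bot, vision gives the robot as it stands.
- The arm moves only by the tool move_arm, never from a script. Its argument "increments" is text: rows parted by semicolons, each of 7 numbers parted by spaces: the opening, from 0 (shut) to 1 (fully open), then the shift along the world's x, y, z in mm, then the turn, a rotation vector about the world's x, y, z in rad. In form: grip x y z rx ry rz; .... A call has exactly 8 rows; each row shifts and turns the commanded pose from where the row before left it; what a row does not reach is not made up. A row lasts 1/8 s, in which the tool goes at most 62.5 mm and 10.7 degrees, less where a joint would pass 70% of its speed; a pose out of reach is approached as far as the arm can. A call with a gripper value outside its range is refused whole. The fingers move at their own pace and stop on an object; "newtons" is the grip in N (left out, the last holds). Time passes only in rows, so rows that do not move let the fingers close, or fill a call up. It gives the time, the measured TCP pose, the force and the opening at its end, in the units of the state.
- bot.get_obs(): the state, without advancing time (a new reading comes with each control period).
- vision.read_camera(name): name is "scene" or "top" or "wrist"; returns (picture, depth): 400x640x3 uint8, red, green, blue; 400x640 float32, m along the optical axis (not along the pixel's ray), 0 where there is no reading.
- vision.calibration(name): a dict with "fx", "fy", "cx", "cy" (pixels), "k1" (the pictures are not rectified: a ray, as slopes to the right and down, at radius r is drawn at 1 + k1 r^2 times it, then the intrinsics apply), "R" (3x3) and "t" (3): a world point X has camera coordinates R X + t; the wrist camera has in their place "hand_eye" (4x4, takes a point from camera to tool coordinates, whose origin is the TCP and whose axes are the flange's). Camera axes: x right, y down, z forward; pixel columns grow to the right and rows downward; lengths in m; the calibration is good to about 2 mm. A picture is of the moment at which its call begins: read the wrist's pose just before it. calibration takes no time and is no camera call.
- bot.hand_in(): hands the job in, once; it reports no verdict.
The state is a dict: "t": time; "q": joint angles; "joint_vel": joint speeds; "joint_torque": joint torques, N m; "eef_pos": TCP position; "tool_rot": TCP orientation; "contact_force": force on the tool from outside, world axes, zero at the start; "torque": the same for the moment, N m; "gripper_width": opening from 0.0 (shut) to 1.0 (fully open).
Only numpy, scipy, OpenCV 4.12 (cv2) and the standard library are available. Lean on these libraries where they do the work, as an engineer would, in place of code of your own. Each camera call takes 0.05 s, during which the arm holds its last target.

## Working session

There is one attempt and no reset: what is moved stays moved. The work goes in short steps, Python scripts to look and compute and a tool call to move; the robot and the scene stay as the last step left them, time stands still between calls to the robot, and variables do not carry over. Pictures are saved under pics/ and viewed, and the job is handed in when it is done.

Besides the shell and the picture viewer there is one more tool, called by a JSON object that holds its "fn" and its "kwargs". move_arm: Moves the arm, as the interface text tells. Its arguments: {"type":"object","properties":{"increments":{"type":"string"},"newtons":{"type":"number"}},"required":["increments"]}

```bash
ls; mkdir -p pics
python3 - <<'E'
from station import bot, vision
import cv2,numpy as np
print(bot.get_obs())
for n in ["scene","top"]:
    p,d=vision.read_camera(n); cv2.imwrite(f"pics/{n}0.png",p[:,:,::-1]); np.savez(f"/tmp/{n}0.npz",p=p,d=d)
    print(n,vision.calibration(n))
print(vision.calibration("wrist"))
E
```

```text
pics
{'t': 0.0, 'q': array([ 1.1799056 ,  0.47780566,  0.02234003,  1.55648652, -0.01153512,
        1.10931742, -0.08309839]), 'joint_vel': array([ 5.79485353e-04, -9.35644203e-04,  9.83576574e-04, -1.07155403e-03,
       -9.68928197e-05, -1.06483785e-03,  2.64400081e-04]), 'joint_torque': array([-1.29568275e-05, -5.96452260e+01,  1.60773542e+00, -2.81203043e+01,
        1.24886743e-02,  9.21315135e-03, -1.44599341e-05]), 'eef_pos': array([ 0.18817012, -0.64759734,  0.23030719]), 'tool_rot': array([-9.25851822e-04,  9.90019389e-01,  1.40928053e-01, -1.87441944e-04]), 'contact_force': array([-0.04517364, -1.21618466, -0.65008326]), 'torque': array([-0.02258875, -0.01482415,  0.00102922]), 'gripper_width': 0.9989247099281122}
scene {'fx': 515.1239408040805, 'fy': 515.1239408040805, 'cx': 316.6821643075707, 'cy': 192.30698288088536, 'k1': -0.07830428833329516, 'R': array([[-0.47733857,  0.87871807, -0.00156107],
       [ 0.83056392,  0.45059874, -0.32729857],
       [-0.28689975, -0.1575288 , -0.94491968]]), 't': array([ 0.15104073, -0.45861787,  1.55880755])}
top {'fx': 470.8567491830633, 'fy': 470.8567491830633, 'cx': 314.4650826512635, 'cy': 192.68916973266136, 'k1': -0.09929555361486285, 'R': array([[ 0.02779269, -0.99928407,  0.02566951],
       [-0.99660728, -0.0296901 , -0.07676216],
       [ 0.07746934, -0.02344899, -0.99671894]]), 't': array([0.09468707, 0.55401974, 1.25779772])}
{'fx': 280.53091250177624, 'fy': 280.53091250177624, 'cx': 320.93345243917173, 'cy': 200.13936704458624, 'k1': -0.028640753900942506, 'hand_eye': array([[-1.64064026e-04, -9.52275235e-01, -3.05240643e-01,
         7.75635591e-02],
       [ 9.99999983e-01, -1.31361570e-04, -1.27675176e-04,
         3.84024227e-05],
       [ 8.14850186e-05, -3.05240659e-01,  9.52275241e-01,
        -1.42915455e-01],
       [ 0.00000000e+00,  0.00000000e+00,  0.00000000e+00,
         1.00000000e+00]])}
```

View pics/scene0.png

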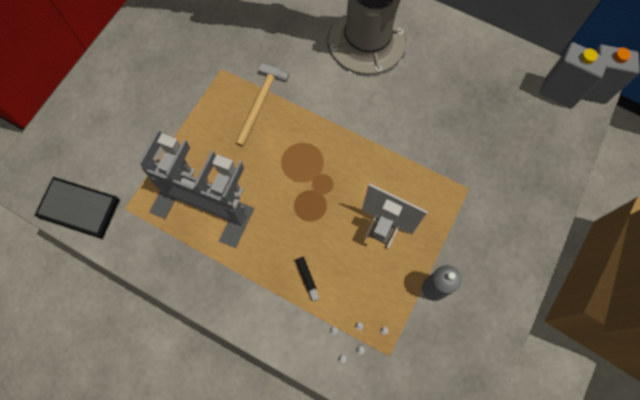

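View pics/top0.png

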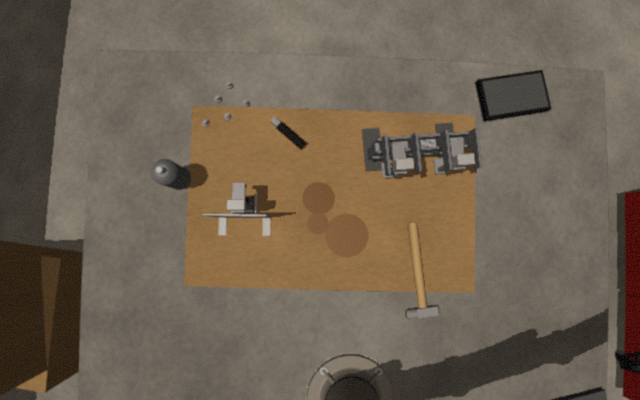

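```bash
cat > h.py <<'E'
import numpy as np,cv2
from station import vision
def K(c): return np.array([[c['fx'],0,c['cx']],[0,c['fy'],c['cy']],[0,0,1]])
def rays(c,uv):
    D=np.array([c['k1'],0,0,0.])
    # model: distorted = undist*(1+k1 r^2)
    return cv2.undistortPoints(np.asarray(uv,float).reshape(-1,1,2),K(c),D).reshape(-1,2)
def cloud(c,d,T=None):
    h,w=d.shape; v,u=np.mgrid[:h,:w]
    xy=rays(c,np.stack([u.ravel(),v.ravel()],1).astype(float)); z=d.ravel()
    P=np.c_[xy*z[:,None],z]
    W=(P-c['t'])@c['R'] if T is None else P@T[:3,:3].T+T[:3,3]
    W[z<=0]=np.nan
    return W.reshape(h,w,3)
def onplane(c,uv,z,T=None):
    xy=rays(c,uv); d=np.c_[xy,np.ones(len(xy))]
    if T is None: R=c['R'];o=-R.T@c['t'];D=d@R
    else: o=T[:3,3];D=d@T[:3,:3].T
    return o+D*((z-o[2])/D[:,2])[:,None]
def toolT(obs):
    w,x,y,z=obs['tool_rot']
    from scipy.spatial.transform import Rotation as Ro
    T=np.eye(4);T[:3,:3]=Ro.from_quat([x,y,z,w]).as_matrix();T[:3,3]=obs['eef_pos'];return T
E
python3 - <<'E'
from h import *
for n,boxes in [("top",[(185,170,290,250),(355,120,490,195)]),("scene",[(340,170,450,270),(120,110,270,260)])]:
    z=np.load(f"/tmp/{n}0.npz");W=cloud(vision.calibration(n),z['d'])
    print(n,np.isnan(W[...,0]).mean(), np.nanmedian(W[150:280,300:350,2]) )
    ims=[]
    for x0,y0,x1,y1 in boxes:
        ims=cv2.resize(z['p'][y0:y1,x0:x1,::-1],None,fx=5,fy=5,interpolation=cv2.INTER_CUBIC);cv2.imwrite(f"pics/c_{n}_{x0}.png",ims); print(ims.shape)
    np.save(f"/tmp/W{n}.npy",W)
E
```

```text
top 0.00409375 0.0008452665174408099
(400, 525, 3)
(375, 675, 3)
scene 0.00401171875 0.0016629804409751777
(500, 550, 3)
(750, 750, 3)
```

View pics/c_top_185.png

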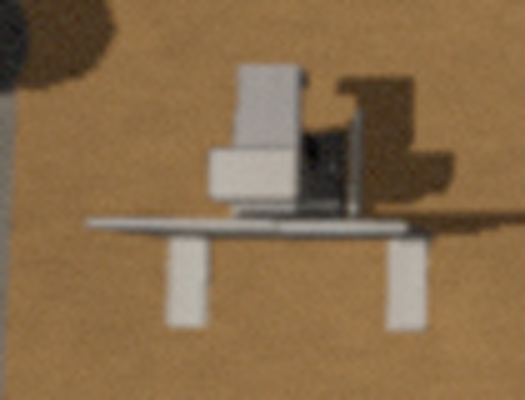

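View pics/c_top_355.png

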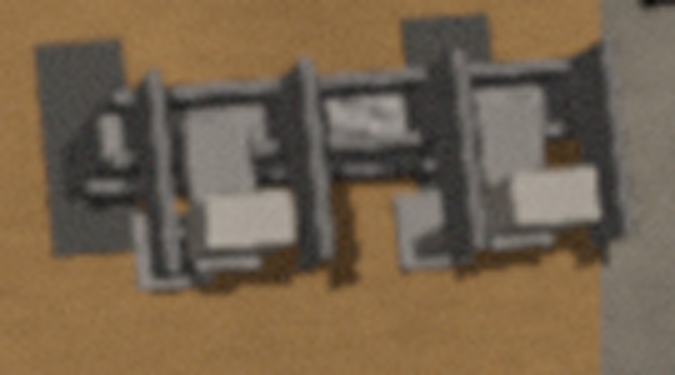

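View pics/c_scene_340.png

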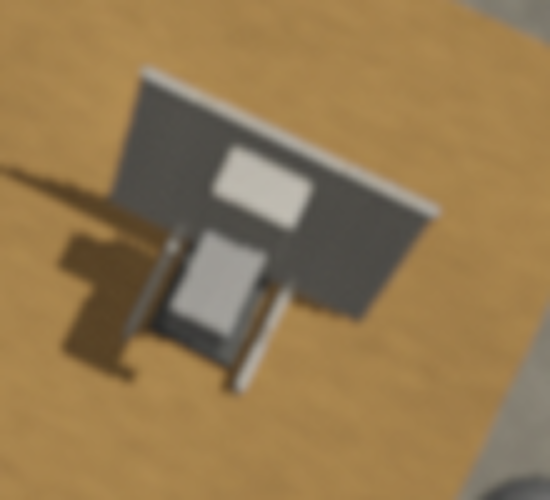

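Run:
```python
import numpy as np
np.set_printoptions(precision=3,suppress=True,linewidth=150)
for n in ["top","scene"]:
    W=np.load(f"/tmp/W{n}.npy").reshape(-1,3)
    x,y,z=W.T
    for nm,lo,hi,reg in [("lugs",.23,.245,(y<-.1)),("fins",.222,.236,y<-.1),("lugC",.185,.2,(y>0.05)&(y<.32)),("screen",.195,.21,(y>0.05)&(y<.32))]:
        m=reg&(z>lo)&(z<hi)&(x>.3)&(x<.8)&(y>-.5)
        P=W[m]; print(n,nm,m.sum(), P.min(0) if len(P) else '',P.max(0) if len(P) else '',P.mean(0))
```

```text
top lugs 468 [ 0.592 -0.27   0.23 ] [ 0.7   -0.1    0.242] [ 0.634 -0.2    0.235]
top fins 497 [ 0.592 -0.271  0.222] [ 0.7   -0.101  0.236] [ 0.642 -0.197  0.23 ]
top lugC 215 [0.479 0.226 0.186] [0.515 0.319 0.2  ] [0.5   0.294 0.194]
top screen 124 [0.479 0.226 0.195] [0.515 0.318 0.204] [0.49  0.282 0.198]
scene lugs 492 [ 0.593 -0.269  0.23 ] [ 0.702 -0.1    0.244] [ 0.638 -0.2    0.235]
scene fins 533 [ 0.593 -0.269  0.222] [ 0.702 -0.101  0.236] [ 0.646 -0.194  0.23 ]
scene lugC 304 [0.48  0.228 0.185] [0.521 0.32  0.2  ] [0.498 0.29  0.194]
scene screen 159 [0.48  0.227 0.195] [0.521 0.32  0.205] [0.494 0.285 0.198]
```

```bash
cat > m.py <<'E'
from h import *
np.set_printoptions(precision=4,suppress=True,linewidth=150)
def brights(n,p,box,zpl,th=150,T=None,c=None,amin=20):
    c=c or vision.calibration(n); g=p.min(2); m=np.zeros_like(g); x0,y0,x1,y1=box
    m[y0:y1,x0:x1]=(g[y0:y1,x0:x1]>th)
    cs,_=cv2.findContours(m.astype(np.uint8),cv2.RETR_EXTERNAL,cv2.CHAIN_APPROX_NONE)
    for k in cs:
        if len(k)<8: continue
        q=onplane(c,k.reshape(-1,2),zpl,T)[:,:2]
        r=cv2.minAreaRect((q*1000).astype(np.float32)); print(n,"px",k.reshape(-1,2).mean(0),"ctr mm",np.array(r[0]),"size",np.array(r[1]),"ang",r[2])
E
python3 - <<'E'
from m import *
import sys
for n,b1,b2 in [("top",(220,190,262,212),(380,140,480,180)),("scene",(365,190,412,225),(140,120,250,200))]:
    p=np.load(f"/tmp/{n}0.npz")['p']; g=p.min(2)
    print(n,'carrier lug');brights(n,p,b1,.194,140); print('parked');brights(n,p,b2,.239,140)
    print(n,'carrier lug');brights(n,p,b1,.194,125); print('parked');brights(n,p,b2,.239,125)
W=np.load('/tmp/Wtop.npy');x,y,z=np.moveaxis(W,2,0)
for n in ["top","scene"]:
    W=np.load(f"/tmp/W{n}.npy").reshape(-1,3);x,y,z=W.T
    # fins z 222..236, elongated: cluster by contour not needed; cast histogram
    m=(z>.215)&(z<.236)&(y<-.02)&(y>-.4)&(x>.55)&(x<.8); P=W[m]
    for c0 in (-.062,-.134,-.206,-.278):
        q=P[np.abs(P[:,1]-c0)<.02]; print(n,c0,len(q),q.min(0) if len(q) else '',q.max(0) if len(q) else '',np.median(q,0))
    m=(z>.19)&(z<.206)&(y>.1)&(y<.4)&(x>.4)&(x<.52); P=W[m]
    m2=(z>.196)&(x<.492+0*x)&(y>.1)&(y<.4)&(x>.4)&(z<.206);P=W[m2]; l=cv2.fitLine(P[:,:2].astype(np.float32),cv2.DIST_HUBER,0,.01,.01).ravel();print('screen line',l,P.min(0),P.max(0))
E
```

```text
top carrier lug
top px [235.     204.0217] ctr mm [504.4795 299.5125] size [21.1071 37.4538] ang 2.2087817192077637
top px [237.7576 194.0606] ctr mm [529.1505 293.463 ] size [18.7667 23.5716] ang 1.7108440399169922
parked
top px [404.1522 163.4565] ctr mm [606.8585 -87.5276] size [20.6841 34.9965] ang 1.970706582069397
top px [465.5455 158.6136] ctr mm [ 623.0024 -230.628 ] size [20.0357 36.6519] ang 6.789731979370117
top px [427.7273 144.0909] ctr mm [ 654.0718 -140.907 ] size [11.8315  3.4121] ang 78.07167053222656
top carrier lug
top px [239. 211.] ctr mm [489.4712 289.5451] size [ 0.0002 14.0176] ang 1.7206521034240723
top px [235.8788 200.1061] ctr mm [516.0377 299.961 ] size [44.6763 37.4617] ang 2.204928398132324
parked
top px [438.0476 162.9048] ctr mm [ 610.6811 -166.5051] size [14.1537 11.7055] ang 0.25969022512435913
top px [464.5273 157.4   ] ctr mm [ 628.0325 -228.9655] size [30.2288 41.7964] ang 2.039689302444458
top px [401.1043 155.3304] ctr mm [623.9615 -82.6656] size [59.5519 39.095 ] ang 16.0468807220459
top px [428.3235 142.9118] ctr mm [ 656.2136 -141.7486] size
[... 2160 characters left out ...]
 -0.1861  0.2359] [ 0.6315 -0.193   0.2296]
top -0.278 186 [ 0.6058 -0.2713  0.2151] [ 0.7003 -0.258   0.2352] [ 0.6477 -0.2633  0.2292]
screen line [ 0.0153 -0.9999  0.4808  0.2978] [0.4779 0.2258 0.1961] [0.4841 0.3721 0.2039]
scene -0.062 218 [ 0.5864 -0.0818  0.2151] [ 0.679  -0.0421  0.2359] [ 0.6198 -0.0486  0.2299]
scene -0.134 155 [ 0.5922 -0.1251  0.2151] [ 0.6857 -0.1141  0.2355] [ 0.6298 -0.1183  0.2299]
scene -0.206 228 [ 0.6009 -0.226   0.2151] [ 0.6944 -0.186   0.2359] [ 0.6335 -0.1916  0.2293]
scene -0.278 159 [ 0.607  -0.2686  0.2151] [ 0.7016 -0.2581  0.2352] [ 0.642  -0.262   0.2293]
screen line [ 0.018  -0.9998  0.4831  0.303 ] [0.4788 0.2274 0.1961] [0.4875 0.3765 0.205 ]
```

{"fn": "move_arm", "kwargs": {"increments": "1 30 45 15 0 0 -0.033; 1 30 45 15 0 0 -0.033; 1 30 45 15 0 0 -0.033; 1 30 45 15 0 0 -0.033; 1 30 45 15 0 0 -0.033; 1 30 45 15 0 0 -0.033; 1 30 45 15 0 0 -0.033; 1 30 45 15 0 0 -0.033", "newtons": 60}}

```text
t: 1.1
eef_pos: [0.4288, -0.2866, 0.3516]
tool_rot: [-0.0, 1.0, 0.009, -0.0]
contact_force: [2.0, -0.7, -0.1]
gripper_width: 0.997
```

{"fn": "move_arm", "kwargs": {"increments": "1 8 55 0 0 0 0; 1 8 55 0 0 0 0; 1 8 55 0 0 0 0; 1 8 55 0 0 0 0; 1 8 55 0 0 0 0; 1 8 55 0 0 0 0; 1 8 55 0 0 0 0; 1 8 55 0 0 0 0"}}

```text
t: 2.1
eef_pos: [0.4922, 0.1533, 0.3511]
tool_rot: [0.0, 1.0, 0.009, -0.0]
contact_force: [1.1, -0.3, 0.5]
gripper_width: 0.999
```

{"fn": "move_arm", "kwargs": {"increments": "1 4 45 -10 0 0 0; 1 4 45 -10 0 0 0; 1 3 40 -10 0 0 0; 1 2 16 -10 0 0 0; 1 0 0 0 0 0 0; 1 0 0 0 0 0 0; 1 0 0 0 0 0 0; 1 0 0 0 0 0 0"}}

```text
t: 3.1
eef_pos: [0.5058, 0.2969, 0.3118]
tool_rot: [0.0, 1.0, 0.009, 0.0]
contact_force: [1.3, 0.4, -0.2]
gripper_width: 0.996
```

```bash
cat > w.py <<'E'
import sys
from m import *
from station import bot
def shot(name):
    o=bot.get_obs();p,d=vision.read_camera("wrist");c=vision.calibration("wrist");T=toolT(o)@c['hand_eye']
    cv2.imwrite(f"pics/{name}.png",p[:,:,::-1]); np.savez(f"/tmp/{name}.npz",p=p,d=d,T=T); print(o['t'],o['eef_pos'],o['q']); return o,p,d,c,T
E
python3 - <<'E'
from w import *
o,p,d,c,T=shot("w1")
for th in (130,160): brights("wrist",p,(0,0,640,400),.194,th,T,c)
E
```

```text
3.1 [0.5058 0.2969 0.3118] [-0.1462  0.3291 -0.6264  1.6415  0.2028  1.236  -2.3675]
wrist px [316.4967 220.    ] ctr mm [478.9717 301.1295] size [  2.1931 152.2319] ang 0.9763038754463196
wrist px [314.8644 198.0593] ctr mm [504.9364 300.3674] size [22.2893 38.9489] ang 0.9760438203811646
wrist px [297.0267 153.2533] ctr mm [544.6216 319.5682] size [ 1.8783 34.274 ] ang 89.58815002441406
wrist px [316.4138 149.4569] ctr mm [547.3147 300.916 ] size [33.2692 23.83  ] ang 1.5236890316009521
wrist px [115.7209 107.907 ] ctr mm [583.5364 482.2274] size [12.7395 14.218 ] ang 78.68840026855469
wrist px [593.2581  93.8387] ctr mm [603.9252  53.576 ] size [ 1.74   13.9149] ang 8.819668769836426
wrist px [594.9487  86.2308] ctr mm [610.4821  53.6545] size [ 6.3282 14.2299] ang 11.1068696975708
wrist px [315.5 220. ] ctr mm [478.7672 301.6719] size [  2.0992 149.1225] ang 0.30629655718803406
wrist px [314.6637 197.8407] ctr mm [505.454  300.4037] size [21.2509 37.0062] ang 0.9756512641906738
wrist px [297.  148.5] ctr mm [549.4    319.5206] size [ 0.0013 22.9302] ang 89.54429626464844
wrist px [115.85  108.025] ctr mm [583.6399 482.6026] size [12.054  12.5375] ang 0.1193462461233139
```

View pics/w1.png

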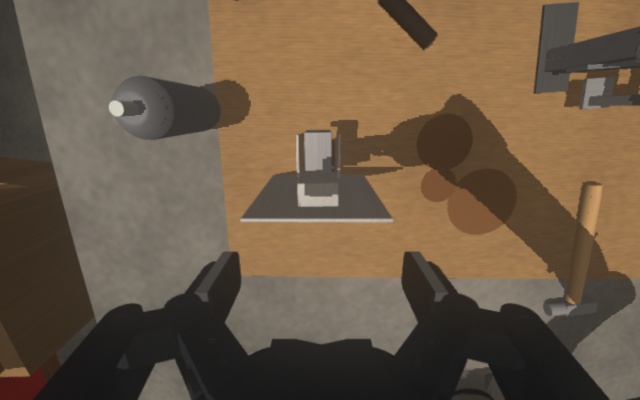

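{"fn": "move_arm", "kwargs": {"increments": "1 -1 3 -25 0 0 0; 1 0 0 -30 0 0 0; 1 0 0 -30 0 0 0; 1 0 0 -30 0 0 0; 1 0 0 -30 0 0 0; 1 0 0 -19 0 0 0; 1 0 0 0 0 0 0; 1 0 0 0 0 0 0"}}

```text
t: 4.15
eef_pos: [0.505, 0.3014, 0.1485]
tool_rot: [-0.001, 1.0, 0.009, 0.001]
contact_force: [-0.2, -0.7, 0.2]
gripper_width: 1.001
```

{"fn": "move_arm", "kwargs": {"increments": "0 0 0 0 0 0 0; 0 0 0 0 0 0 0; 0 0 0 0 0 0 0; 0 0 0 0 0 0 0; 0 0 0 0 0 0 0; 0 0 0 0 0 0 0; 0 0 0 5 0 0 0; 0 0 0 5 0 0 0", "newtons": 60}}

```text
t: 5.15
eef_pos: [0.5036, 0.3003, 0.1566]
tool_rot: [0.001, 1.0, 0.009, -0.001]
contact_force: [-0.5, -0.4, -6.1]
gripper_width: 0.461
```

{"fn": "move_arm", "kwargs": {"increments": "0 0 0 15 0 0 0; 0 0 0 20 0 0 0; 0 5 0 20 0 0 0; 0 25 0 10 0 0 0; 0 25 -20 0 0 0 0; 0 0 -35 0 0 0 0; 0 0 -35 0 0 0 0; 0 0 -35 0 0 0 0"}}

```text
t: 6.15
eef_pos: [0.5596, 0.1749, 0.2237]
tool_rot: [-0.0, 1.0, 0.009, 0.001]
contact_force: [1.1, -0.6, -5.7]
gripper_width: 0.46
```

{"fn": "move_arm", "kwargs": {"increments": "0 -10 -35 0 0 0 0; 0 -20 -30 0 0 0 0; 0 -25 -25 0 0 0 0; 0 -25 -10 0 0 0 0; 0 0 -5 0 0 0 0; 0 0 0 0 0 0 0; 0 0 0 0 0 0 0; 0 0 0 0 0 0 0"}}

```text
t: 7.15
eef_pos: [0.4798, 0.0714, 0.2224]
tool_rot: [-0.0, 1.0, 0.01, 0.0]
contact_force: [0.2, 0.5, -5.2]
gripper_width: 0.461
```

Run:
```python
from w import *
o=bot.get_obs();print(o['contact_force'],o['torque'])
p,d=vision.read_camera("scene");cv2.imwrite("pics/s1.png",p[:,:,::-1])
shot("w2")
```

```text
[ 0.1955  0.5221 -5.2202] [0.0095 0.0269 0.011 ]
7.2 [0.4797 0.0713 0.2223] [ 0.2418  0.2247 -0.588   1.9759  0.1486  0.9828 -1.9686]
```

View pics/s1.png

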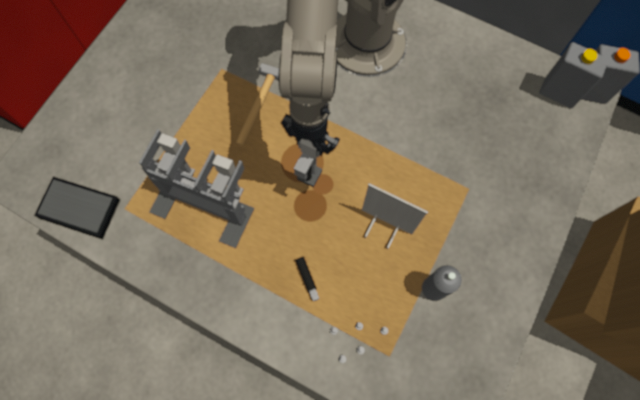

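View pics/w2.png

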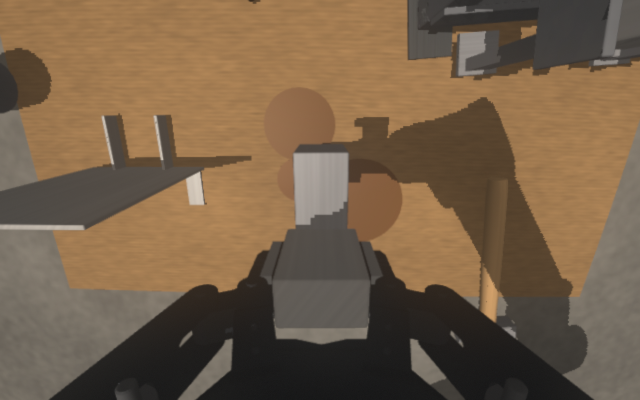

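{"fn": "move_arm", "kwargs": {"increments": "0 0 0 -15 0 0 0; 0 0 0 -20 0 0 0; 0 0 0 -20 0 0 0; 0 0 0 -10 0 0 0; 0 0 0 -5 0 0 0; 0 0 0 -3 0 0 0; 0 0 0 -2 0 0 0; 0 0 0 0 0 0 0"}}

```text
t: 8.25
eef_pos: [0.4801, 0.071, 0.1481]
tool_rot: [-0.0, 1.0, 0.009, 0.001]
contact_force: [-1.3, -0.8, -1.1]
gripper_width: 0.461
```

{"fn": "move_arm", "kwargs": {"increments": "0 0 0 -1 0 0 0; 1 0 0 0 0 0 0; 1 0 0 0 0 0 0; 1 0 0 0 0 0 0; 1 0 0 0 0 0 0; 1 0 0 0 0 0 0; 1 0 0 0 0 0 0; 1 0 0 10 0 0 0"}}

```text
t: 9.25
eef_pos: [0.4788, 0.0707, 0.1561]
tool_rot: [0.0, 1.0, 0.009, -0.001]
contact_force: [0.4, 0.6, 0.6]
gripper_width: 0.997
```

{"fn": "move_arm", "kwargs": {"increments": "1 0 0 30 0 0 0; 1 0 0 30 0 0 0; 1 0 0 30 0 0 0; 1 0 0 20 0 0 0; 1 0 0 10 0 0 0; 1 0 0 0 0 0 0; 1 0 0 0 0 0 0; 1 0 0 0 0 0 0"}}

```text
t: 10.25
eef_pos: [0.4789, 0.0707, 0.2755]
tool_rot: [0.0, 1.0, 0.009, -0.001]
contact_force: [-0.4, -0.3, 0.4]
gripper_width: 0.995
```

Run:
```python
from w import *
o,p,d,c,T=shot("w3")
for th in (120,150): brights("wrist",p,(230,100,420,330),.194,th,T,c)
p,d=vision.read_camera("scene");cv2.imwrite("pics/s2.png",p[90:290,160:400,::-1].repeat(2,0).repeat(2,1))
```

```text
10.25 [0.4789 0.0707 0.2755] [ 0.265   0.1653 -0.5974  1.9109  0.1037  1.0974 -1.9255]
wrist px [319.8866 214.732 ] ctr mm [472.4233  70.7651] size [ 6.3756 38.5085] ang 1.067935824394226
wrist px [329.5 200.5] ctr mm [484.2303  63.4392] size [2.5089 2.4253] ang 44.99254608154297
wrist px [318.6187 151.9209] ctr mm [522.0532  71.7154] size [35.1977 23.2223] ang 1.9257525205612183
wrist px [319.8737 214.6421] ctr mm [472.4297  70.777 ] size [ 4.5543 36.775 ] ang 1.067976713180542
wrist px [308.625 135.125] ctr mm [537.4087  80.9834] size [2.3247 1.5636] ang 0.2989581823348999
```

View pics/w3.png

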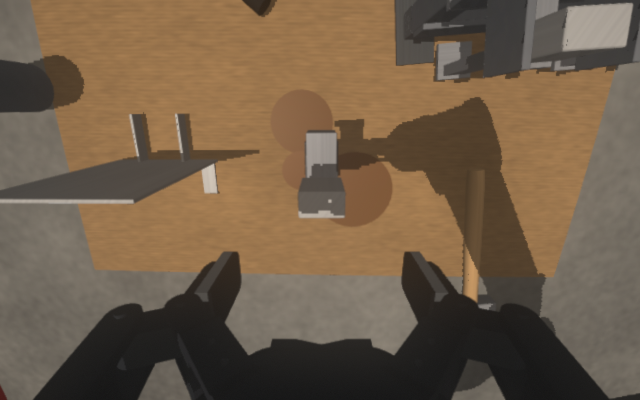

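View pics/s2.png

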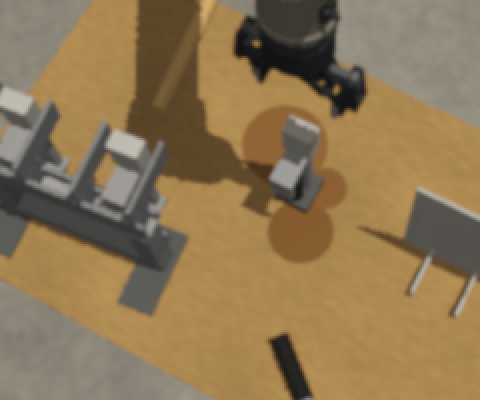

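{"fn": "move_arm", "kwargs": {"increments": "1 0 0 0 0 0 0.18; 1 0 0 0 0 0 0.18; 1 0 0 0 0 0 0.18; 1 0 0 0 0 0 0.18; 1 0 0 0 0 0 0.18; 1 0 0 0 0 0 0.18; 1 0 0 0 0 0 0.18; 1 0 0 0 0 0 0.18"}}

```text
t: 11.35
eef_pos: [0.4792, 0.0708, 0.276]
tool_rot: [-0.0, 0.744, 0.669, -0.0]
contact_force: [-0.1, 0.2, -0.2]
gripper_width: 1.002
```

{"fn": "move_arm", "kwargs": {"increments": "1 0 0 0 0 0 0.131; 1 0 0 0 0 0 0; 1 0 0 0 0 0 0; 1 0 0 0 0 0 0; 1 0 0 0 0 0 0; 1 0 0 0 0 0 0; 1 0 0 0 0 0 0; 1 0 0 0 0 0 0"}}

```text
t: 12.35
eef_pos: [0.4794, 0.0708, 0.2763]
tool_rot: [0.0, 0.7, 0.714, -0.0]
contact_force: [-0.3, -0.5, 0.8]
gripper_width: 1.002
```

Run:
```python
from w import *
o,p,d,c,T=shot("w4")
for th in (110,130,150): brights("wrist",p,(230,100,420,330),.194,th,T,c)
W=cloud(c,d,T); m=(np.abs(W[...,2]-.194)<.004)&(np.abs(W[...,0]-.48)<.05)&(np.abs(W[...,1]-.07)<.06)
P=W[m];r=cv2.minAreaRect((P[:,:2]*1000).astype(np.float32));print(m.sum(),r,P[:,2].mean())
```

```text
12.35 [0.4794 0.0708 0.2763] [ 0.4292  0.1938 -0.7875  1.9011  0.1532  1.1076 -0.3988]
wrist px [398.8276 272.2759] ctr mm [552.4594   7.844 ] size [ 2.7523 13.8318] ang 6.0639214515686035
wrist px [337.2274 197.2924] ctr mm [496.3532  74.1232] size [56.9557 45.427 ] ang 1.1069694757461548
wrist px [362. 203.] ctr mm [513.4814  74.6612] size [5.0811 0.    ] ang 1.087493896484375
wrist px [322.4925 206.0299] ctr mm [480.1253  70.4159] size [22.6624 38.6384] ang 1.0888005495071411
wrist px [322.4331 206.2205] ctr mm [480.3316  70.5537] size [20.8393 36.924 ] ang 1.8797316551208496
1266 ((479.8169250488281, 70.51607513427734), (23.74560546875, 39.594520568847656), 2.135249137878418) 0.1942770519505091
```

View pics/w4.png

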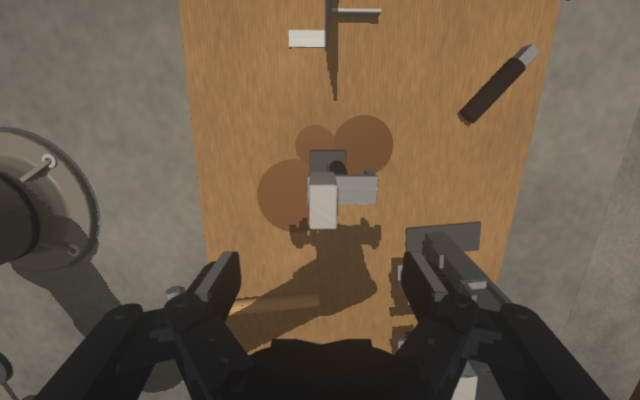

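{"fn": "move_arm", "kwargs": {"increments": "1 1 0 -20 0 0 0; 1 0 0 -25 0 0 0; 1 0 0 -25 0 0 0; 1 0 0 -25 0 0 0; 1 0 0 -20 0 0 0; 1 0 0 -10 0 0 0; 1 0 0 0 0 0 0; 1 0 0 0 0 0 0"}}

```text
t: 13.4
eef_pos: [0.4809, 0.071, 0.152]
tool_rot: [0.0, 0.7, 0.714, 0.001]
contact_force: [-0.2, 0.5, 0.1]
gripper_width: 0.997
```

{"fn": "move_arm", "kwargs": {"increments": "0 0 0 0 0 0 0; 0 0 0 0 0 0 0; 0 0 0 0 0 0 0; 0 0 0 0 0 0 0; 0 0 0 0 0 0 0; 0 0 0 0 0 0 0; 0 0 0 0 0 0 0; 0 0 0 0 0 0 0", "newtons": 80}}

```text
t: 14.4
eef_pos: [0.4808, 0.0709, 0.1516]
tool_rot: [0.0, 0.7, 0.714, 0.0]
contact_force: [1.2, -1.1, 5.3]
gripper_width: 0.272
```

{"fn": "move_arm", "kwargs": {"increments": "0 0 0 10 0 0 0; 0 0 0 20 0 0 0; 0 0 0 30 0 0 0; 0 0 -10 30 0 0 0.02; 0 6 -30 30 0 0 0.02; 0 7 -40 8 0 0 0.02; 0 8 -40 0 0 0 0.02; 0 8 -40 0 0 0 0.011"}}

```text
t: 15.4
eef_pos: [0.5079, -0.0904, 0.2786]
tool_rot: [-0.001, 0.667, 0.745, -0.001]
contact_force: [0.1, 0.7, -5.0]
gripper_width: 0.272
```

{"fn": "move_arm", "kwargs": {"increments": "0 8 -40 0 0 0 0; 0 0 -30 0 0 0 0; 0 0 -10 0 0 0 0; 0 0 0 0 0 0 0; 0 0 0 0 0 0 0; 0 0 0 0 0 0 0; 0 0 0 0 0 0 0; 0 0 0 0 0 0 0"}}

```text
t: 16.4
eef_pos: [0.5174, -0.1689, 0.2794]
tool_rot: [0.0, 0.667, 0.745, 0.0]
contact_force: [0.8, 1.0, -5.2]
gripper_width: 0.267
```

Run:
```python
from w import *
o,p,d,c,T=shot("w5"); print(o['contact_force'],o['tool_rot'])
for th in (120,150): brights("wrist",p,(0,0,640,400),.239,th,T,c)
p,d=vision.read_camera("scene");cv2.imwrite("pics/s3.png",p[90:290,110:350,::-1].repeat(2,0).repeat(2,1)); np.savez('/tmp/s3.npz',p=p,d=d)
p,d=vision.read_camera("top");cv2.imwrite("pics/t3.png",p[90:250,350:500,::-1].repeat(3,0).repeat(3,1)); np.savez('/tmp/t3.npz',p=p,d=d)
```

```text
16.4 [ 0.5174 -0.1689  0.2794] [ 0.7469  0.284  -0.6589  1.7772  0.1895  1.1444  0.1391]
[ 0.8039  1.0366 -5.2171] [0.     0.667  0.7451 0.    ]
wrist px [431.4    328.8667] ctr mm [ 616.0158 -249.5267] size [3.2944 6.1874] ang 56.43769454956055
wrist px [534.0769 309.5385] ctr mm [ 694.8048 -222.8239] size [3.3149 4.3978] ang 53.86391830444336
wrist px [452.0735 295.0441] ctr mm [ 625.4385 -213.6954] size [12.9551 26.6178] ang 59.93195343017578
wrist px [400.4 285.2] ctr mm [ 582.6128 -211.1568] size [2.3846 2.6785] ang 6.035237789154053
wrist px [531.5556 279.3333] ctr mm [ 682.7291 -195.6541] size [1.8639 2.7057] ang 3.300077438354492
wrist px [617.2222 276.2222] ctr mm [ 751.593  -186.1023] size [3.0516 1.7973] ang 5.1420111656188965
wrist px [388.4583 276.25  ] ctr mm [ 572.3751 -204.0693] size [8.2859 3.5216] ang 37.16396713256836
wrist px [355.0625 275.1875] ctr mm [ 547.1293 -206.1219] size [5.2276 2.6025] ang 6.241194248199463
wrist px [612.4444 273.4444] ctr mm [ 746.5499 -184.0058] size [1.9328 3.7526] ang 45.06675720214844
wrist px [492.15   285.5167] ctr mm [ 653.6436 -2
[... 4571 characters left out ...]
506
wrist px [452.1094 295.125 ] ctr mm [ 625.3813 -213.7679] size [11.8474 25.3351] ang 59.95717239379883
wrist px [320.6209 274.5294] ctr mm [ 521.0895 -209.2029] size [41.2007 23.4285] ang 6.4104437828063965
wrist px [475.1724 202.5172] ctr mm [ 621.4592 -140.2889] size [ 5.9123 23.4039] ang 6.129334449768066
wrist px [120.9 133.5] ctr mm [ 380.6732 -119.065 ] size [3.2383 0.6539] ang 84.47534942626953
wrist px [393. 110.] ctr mm [553.0038 -86.1233] size [0.0001 2.3986] ang 10.52441692352295
wrist px [395.3333 103.5   ] ctr mm [554.1912 -82.3065] size [2.4848 2.372 ] ang 10.555665016174316
wrist px [476.6578 121.3743] ctr mm [607.7067 -87.2383] size [22.7344 37.6753] ang 6.530628204345703
```

View pics/w5.png

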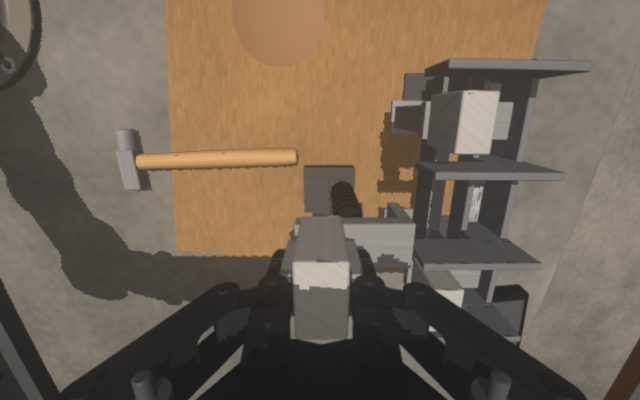

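View pics/s3.png

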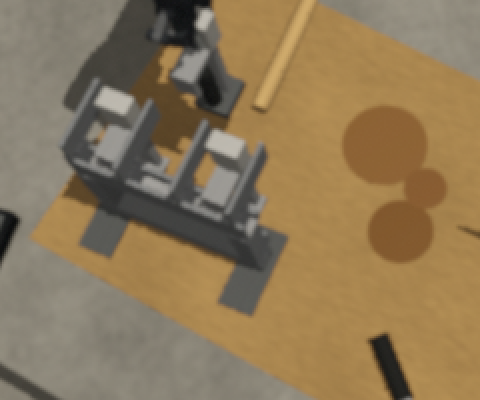

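View pics/t3.png

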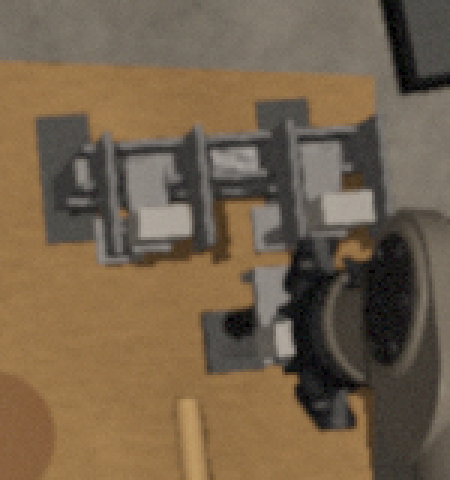

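Run:
```python
from w import *
z=np.load('/tmp/w5.npz');c=vision.calibration("wrist")
clouds={'wrist':cloud(c,z['d'],z['T'])}
for n,f in(('scene','s3'),('top','t3')): clouds[n]=cloud(vision.calibration(n),np.load(f'/tmp/{f}.npz')['d'])
a=.11; R=np.array([[np.cos(a),np.sin(a)],[-np.sin(a),np.cos(a)]]) # world->rail
o0=np.array([.6154,-.1585])
for n,W in clouds.items():
    W=W.reshape(-1,3);W=W[~np.isnan(W[:,0])]; L=(W[:,:2]-o0)@R.T*1000; h=W[:,2]*1000
    # L: rail frame centred on mid-lug; lip back face expected x=46
    def rep(nm,m):
        q=L[m]; 
        if len(q)>15: print(n,nm,len(q),'x',np.percentile(q[:,0],[2,50,98]),'y',np.percentile(q[:,1],[2,50,98]),'z',np.median(h[m]))
    for s,nm in((72,'a'),(-72,'b')):
        m=(np.abs(h-239)<3)&(abs(L[:,1]-s)<26)&(abs(L[:,0])<25); rep('lug '+nm,m)
        if m.sum()>100: print(cv2.minAreaRect(L[m].astype(np.float32)))
    for s in(36,-36,108,-108): rep(f'fin{s}',(np.abs(h-232)<3)&(abs(L[:,1]-s)<8)&(L[:,0]>-30)&(L[:,0]<85))
    rep('lip',(np.abs(h-167)<4)&(abs(L[:,1])<28)&(L[:,0]>25)&(L[:,0]<60))
    rep('wall',(np.abs(h-186)<4)&(abs(L[:,1])<28)&(L[:,0]>55)&(L[:,0]<90))
    rep('seat',(np.abs(h-145)<4)&(abs(L[:,1])<28)&(L[:,0]>35)&(L[:,0]<80))
W=clouds['wrist'].reshape(-1,3)
tcp=np.array([.5174,-.1689,.2794]); L=(W-tcp)*1000; L[:,:2]=L[:,:2]@R.T; L[:,2]+=151.6  # carrier frame expected
for nm,lo,hi in (('lugtop',189,199),('arm',137,147),('base',10,22)):
    m=(L[:,2]>lo)&(L[:,2]<hi)&(abs(L[:,1])<32)&(L[:,0]>-26)&(L[:,0]<70); q=L[m]
    print(nm,m.sum(),np.percentile(q,[2,50,98],axis=0).T, cv2.minAreaRect(q[:,:2].astype(np.float32)) if len(q)>5 else '')
```

```text
wrist lug a 2492 x [-12.1217  -0.817   11.1257] y [52.2495 72.0163 90.4815] z 239.09814602115563
((-0.10190677642822266, 71.23262786865234), (25.605854034423828, 40.02241897583008), 0.16396109759807587)
wrist lug b 362 x [-10.9305   2.8668  11.194 ] y [-90.1858 -56.609  -52.3382] z 239.05853122469154
((0.3044853210449219, -71.8775634765625), (40.26049041748047, 24.290502548217773), 89.86965942382812)
wrist fin36 1233 x [-18.6331  25.2947  71.5238] y [32.1384 35.4276 38.3405] z 232.0067767795538
wrist fin-36 964 x [-18.6563  25.4332  71.7881] y [-39.1967 -35.5775 -33.2486] z 231.90876436957706
wrist fin108 1524 x [-18.6229  25.7444  71.2433] y [104.0502 106.815  109.7611] z 232.0513544376953
wrist fin-108 150 x [ 0.509  64.3211 73.3733] y [-111.0771 -106.6689 -105.1623] z 231.64186174614622
wrist lip 355 x [39.0835 41.4075 45.4437] y [-26.7932  -4.8411  14.993 ] z 166.7930064216181
wrist wall 478 x [67.3472 69.4783 73.8616] y [-26.7648  -2.6908  19.6094] z 185.80811724295916
wrist seat 550 x [39.6535 62.5171 68.7146] y [-27.1054  -8.2657  10.2469] z 145.37682586941452
scene lug a 146 
[... 2018 characters left out ...]

top seat 102 x [40.6033 58.2153 66.7979] y [-27.0083  -9.2305   8.7699] z 144.86125300760915
lugtop 5720 [[-20.2426   0.0164  28.6301]
 [-18.8089   5.5984  19.5215]
 [189.5221 194.1591 198.4515]] ((7.7549591064453125, -0.4489402770996094), (41.15560531616211, 67.03900146484375), 89.55375671386719)
arm 2882 [[-14.6757  36.4029  54.3539]
 [-13.5804   5.5546  19.3527]
 [138.2359 142.1265 144.6271]] ((19.803665161132812, 2.7879486083984375), (31.78287124633789, 74.75948333740234), 83.76335144042969)
base 1173 [[-18.4153   1.471   31.7514]
 [-22.1787  12.5456  23.262 ]
 [ 13.2527  16.3049  17.8163]] ((6.942033767700195, -0.594482421875), (52.1004524230957, 48.19456481933594), 0.0768599882721901)
```

{"fn": "move_arm", "kwargs": {"increments": "0 5 0.5 -10 0 0 0; 0 15 1.6 -10 0 0 0; 0 20 2.2 -10 0 0 0; 0 20 2.2 0 0 0 0; 0 20 2.2 0 0 0 0; 0 15 1.6 0 0 0 0; 0 5 0.6 0 0 0 0; 0 0 0 0 0 0 0"}}

```text
t: 17.55
eef_pos: [0.6173, -0.1582, 0.2489]
tool_rot: [-0.0, 0.667, 0.745, -0.0]
contact_force: [-0.5, 0.3, -5.4]
gripper_width: 0.274
```

{"fn": "move_arm", "kwargs": {"increments": "0 0 0 -5 0 0 0; 0 0 0 -5 0 0 0; 0 0 0 0 0 0 0; 0 0 0 0 0 0 0; 0 0 0 0 0 0 0; 0 0 0 0 0 0 0; 0 0 0 0 0 0 0; 0 0 0 0 0 0 0"}}

```text
t: 18.55
eef_pos: [0.6174, -0.1583, 0.2393]
tool_rot: [0.0, 0.667, 0.745, 0.0]
contact_force: [0.8, 0.2, -4.7]
gripper_width: 0.269
```

```bash
cat > rel.py <<'E'
from w import *
def rel(nm,baseTcp=.1516):
    o,p,d,c,T=shot(nm); print(o['contact_force'],o['tool_rot'])
    W=cloud(c,d,T).reshape(-1,3);W=W[~np.isnan(W[:,0])]
    a=.11; R=np.array([[np.cos(a),np.sin(a)],[-np.sin(a),np.cos(a)]]); o0=np.array([.6154,-.1585])
    L=np.c_[(W[:,:2]-o0)@R.T,W[:,2]]*1000; t=(o['eef_pos'][:2]-o0)@R.T*1000; zb=(o['eef_pos'][2]-baseTcp)*1000
    print('tcp in rail',t,'base z',zb)
    def rep(n,m):
        q=L[m]
        if len(q)>15: print(n,len(q),'x',np.percentile(q[:,0],[1,50,99]),'y',np.percentile(q[:,1],[1,50,99]),'z',np.median(q[:,2]))
    x,y,h=L.T
    rep('lug a',(abs(h-239)<3)&(abs(y-72)<26)&(abs(x)<25))
    for s in(36,-36): rep(f'fin{s}',(np.abs(h-232)<3)&(abs(y-s)<8)&(x>-30)&(x<85))
    rep('wall',(abs(h-186)<4)&(abs(y)<28)&(x>55)&(x<90))
    rep('lip',(abs(h-167)<4)&(abs(y)<32)&(x>25)&(x<60))
    rep('arm',(abs(h-zb-142)<3)&(abs(y)<30)&(x>t[0]+14)&(x<t[0]+75))
    rep('lug',(abs(h-zb-194)<3)&(abs(y)<30)&(abs(x-t[0])<14))
E
python3 - <<'E'
from rel import *
rel("w6")
p,d=vision.read_camera("scene");cv2.imwrite("pics/s4.png",p[90:290,110:350,::-1].repeat(2,0).repeat(2,1))
E
```

```text
18.55 [ 0.6174 -0.1583  0.2393] [ 0.6024  0.4798 -0.6233  1.6087  0.2996  1.1503  0.0192]
[ 0.8095  0.1623 -4.6582] [0.     0.6672 0.7449 0.    ]
tcp in rail [ 1.9986 -0.029 ] base z 87.7388199208074
lug a 3952 x [-11.4404   0.1215  11.7169] y [51.6987 72.2369 90.8003] z 239.29542283108708
fin36 1848 x [-18.8894  27.1324  72.9238] y [32.5657 35.7259 38.2852] z 232.1878202773973
wall 267 x [67.7322 70.8647 73.8651] y [-25.2503   8.1343  18.4143] z 186.17293124891532
lip 198 x [25.2816 41.8592 45.578 ] y [-5.8736  4.7404 12.6568] z 167.13463104881322
arm 2526 x [16.9014 40.2159 56.7939] y [-14.2943   3.815   14.6377] z 229.87530934545504
lug 4587 x [-11.3974   1.6046  14.6349] y [-19.737    2.153   19.5844] z 281.83592726676824
```

View pics/w6.png

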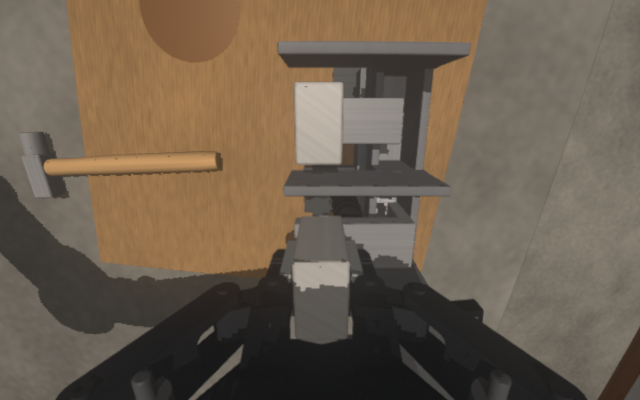

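View pics/s4.png

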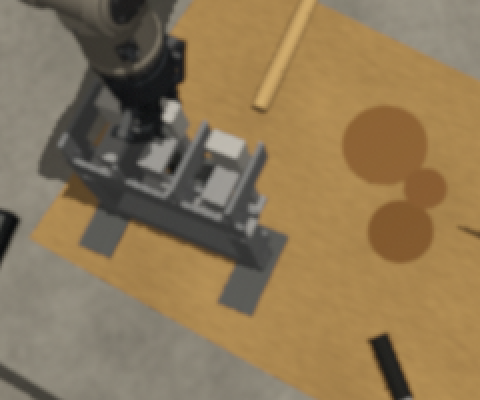

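{"fn": "move_arm", "kwargs": {"increments": "0 0.7 0 -4 0 0 0; 0 0 0 -6 0 0 0; 0 0 0 -6 0 0 0; 0 0 0 -6 0 0 0; 0 0 0 -6 0 0 0; 0 0 0 -5 0 0 0; 0 0 0 -3 0 0 0; 0 0 0 -2 0 0 0"}}

```text
t: 19.65
eef_pos: [0.6181, -0.1583, 0.2012]
tool_rot: [-0.0, 0.667, 0.745, 0.0]
contact_force: [-0.2, -0.4, -6.4]
gripper_width: 0.274
```

Run:
```python
from rel import *
o=bot.get_obs();print(o['contact_force'],o['torque'])
rel("w7")
```

```text
[-0.1734 -0.3656 -6.3922] [-0.0379  0.0143  0.0068]
19.65 [ 0.6181 -0.1583  0.2012] [ 0.5927  0.5156 -0.6112  1.6465  0.326   1.0832 -0.0019]
[-0.1734 -0.3656 -6.3922] [-0.      0.6672  0.7449  0.    ]
tcp in rail [ 2.6834 -0.11  ] base z 49.57512751269902
lug a 7260 x [-11.3411   0.2066  11.7831] y [51.7981 72.7632 90.891 ] z 239.2514093978496
fin36 3260 x [-18.7287  26.1494  72.6934] y [32.2818 35.8156 38.4109] z 232.13071770038968
fin-36 150 x [-7.2519  5.3436 64.8234] y [-39.6569 -34.0497 -32.9412] z 230.77235895550717
wall 685 x [57.0038 70.1981 73.9532] y [-27.4689  -5.6276  14.0496] z 186.01697747793048
lip 21 x [40.4647 43.0584 45.4575] y [-31.7627 -30.7284 -29.3063] z 167.3841879960041
arm 2523 x [17.5829 40.8915 57.4079] y [-14.3684   3.7612  14.5254] z 191.70506148248234
lug 4587 x [-10.7029   2.2915  15.3215] y [-19.7877   2.0585  19.5556] z 243.68530561340083
```

Base at about 49.6 mm, no contact yet; 4.6 mm to go.

{"fn": "move_arm", "kwargs": {"increments": "0 0 0 -1 0 0 0; 0 0 0 -1 0 0 0; 0 0 0 -1 0 0 0; 0 0 0 -1 0 0 0; 0 0 0 -0.5 0 0 0; 0 0 0 0 0 0 0; 0 0 0 0 0 0 0; 0 0 0 0 0 0 0"}}

```text
t: 20.7
eef_pos: [0.6181, -0.1583, 0.1968]
tool_rot: [0.0, 0.667, 0.745, 0.0]
contact_force: [0.2, -0.1, -5.1]
gripper_width: 0.271
```

{"fn": "move_arm", "kwargs": {"increments": "0 0 0 -0.5 0 0 0; 0 0 0 0 0 0 0; 0 0 0 -0.5 0 0 0; 0 0 0 0 0 0 0; 0 0 0 -0.5 0 0 0; 0 0 0 0 0 0 0; 0 0 0 0 0 0 0; 0 0 0 0 0 0 0"}}

```text
t: 21.7
eef_pos: [0.6181, -0.1583, 0.1966]
tool_rot: [0.0, 0.667, 0.745, -0.0]
contact_force: [-6.6, -0.3, 8.5]
gripper_width: 0.274
```

{"fn": "move_arm", "kwargs": {"increments": "0.35 0 0 0 0 0 0; 0.4 0 0 0 0 0 0; 0.5 0 0 0 0 0 0; 0.6 0 0 0 0 0 0; 0.7 0 0 0 0 0 0; 0.8 0 0 0 0 0 0; 0.8 0 0 0 0 0 0; 0.8 0 0 0 0 0 0"}}

```text
t: 22.7
eef_pos: [0.6181, -0.1583, 0.1953]
tool_rot: [0.0, 0.667, 0.745, 0.0]
contact_force: [0.0, -0.4, -0.2]
gripper_width: 0.797
```

Run:
```python
from rel import *
rel("w8")
```

```text
22.7 [ 0.6181 -0.1583  0.1953] [ 0.591   0.5212 -0.6092  1.6522  0.3303  1.0729 -0.0053]
[ 0.0034 -0.3989 -0.152 ] [0.     0.6672 0.7449 0.    ]
tcp in rail [ 2.6777 -0.0637] base z 43.702379864266675
lug a 7994 x [-11.288    0.2655  11.7949] y [52.1897 73.0345 90.6586] z 239.2773479228198
fin36 3460 x [-18.688   25.7727  72.7013] y [32.5466 36.0495 38.4756] z 232.14407291906429
fin-36 274 x [31.7257 64.4052 71.4766] y [-40.0366 -35.8119 -32.7339] z 232.02248066104895
wall 728 x [55.2076 69.9006 73.9193] y [-25.0037  -2.6295  12.7947] z 186.10568535430883
lip 56 x [39.8479 42.1628 45.0285] y [-31.964  -29.6846 -27.3314] z 167.0661752477821
arm 2885 x [17.083  37.6078 73.6434] y [-22.1099   1.4198  12.9424] z 186.5307875106474
lug 4208 x [-11.1096   0.0767  11.1062] y [-19.3517   2.1879  19.5249] z 237.4446707729908
```

View pics/w8.png

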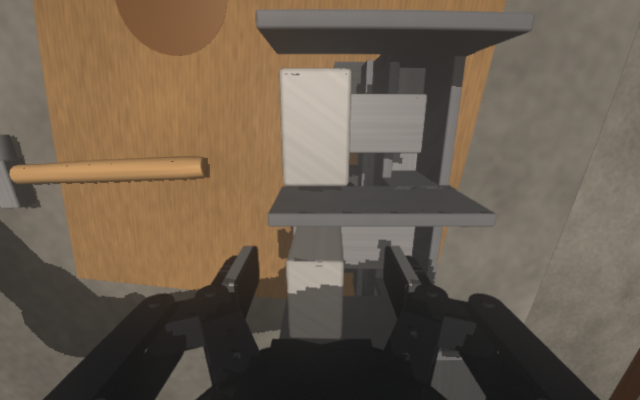

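Released; the lug hangs level with its neighbour, with space on both sides of it. Now I'll retreat straight up.

{"fn": "move_arm", "kwargs": {"increments": "0.8 0 0 10 0 0 0; 0.8 0 0 20 0 0 0; 0.8 0 0 25 0 0 0; 0.8 0 0 25 0 0 0; 0.8 0 0 25 0 0 0; 0.8 0 0 25 0 0 0; 0.8 -20 0 10 0 0 0; 0.8 -20 0 0 0 0 0"}}

```text
t: 23.75
eef_pos: [0.5785, -0.1578, 0.3382]
tool_rot: [0.002, 0.667, 0.745, 0.001]
contact_force: [-0.1, 0.8, 0.0]
gripper_width: 0.801
```

{"fn": "move_arm", "kwargs": {"increments": "0.8 -30 0 0 0 0 0; 0.8 -20 0 0 0 0 0; 0.8 0 0 0 0 0 0; 0.8 0 0 0 0 0 0; 0.8 0 0 0 0 0 0; 0.8 0 0 0 0 0 0; 0.8 0 0 0 0 0 0; 0.8 0 0 0 0 0 0"}}

```text
t: 24.75
eef_pos: [0.5282, -0.1582, 0.3352]
tool_rot: [-0.0, 0.667, 0.745, 0.0]
contact_force: [0.2, 0.0, -0.2]
gripper_width: 0.8
```

Run:
```python
from rel import *
o,p,d,c,T=shot("w9")
W=cloud(c,d,T).reshape(-1,3);W=W[~np.isnan(W[:,0])]
a=.11; R=np.array([[np.cos(a),np.sin(a)],[-np.sin(a),np.cos(a)]]); o0=np.array([.6154,-.1585])
L=np.c_[(W[:,:2]-o0)@R.T,W[:,2]]*1000;x,y,h=L.T
for nm,s in(('mid',0),('a',72),('b',-72)):
    m=(abs(y-s)<28)&(abs(x)<22)&(h>228);q=L[m]
    if len(q)>30:
        A=np.c_[q[:,:2],np.ones(len(q))];k=np.linalg.lstsq(A,q[:,2],rcond=None)[0]
        print(nm,'lug',len(q),cv2.minAreaRect(q[:,:2].astype(np.float32)),'z',np.median(q[:,2]),'slopes',k[:2])
    m=(abs(y-s)<20)&(x>16)&(x<64)&(abs(h-187)<6);q=L[m]
    if len(q)>30:print(nm,'arm',len(q),np.percentile(q,[1,50,99],axis=0).T)
p,d=vision.read_camera("scene");cv2.imwrite("pics/s5.png",p[:,:,::-1])
```

```text
24.75 [ 0.5282 -0.1582  0.3352] [ 0.7309  0.254  -0.6662  1.684   0.1635  1.2604  0.1402]
mid lug 1884 ((-5.6292314529418945, 1.18768310546875), (43.42779541015625, 34.13408279418945), 88.0977554321289) z 237.92535434871598 slopes [-5.1495  2.0865]
mid arm 713 [[ 22.341   43.2545  56.9818]
 [-15.536    1.9506  14.2818]
 [182.9243 186.8215 188.7545]]
a lug 1563 ((-0.19038009643554688, 71.20136260986328), (24.6803035736084, 39.53264617919922), 0.0340249165892601) z 239.0781163880525 slopes [ 0.121 -0.005]
a arm 661 [[ 33.4635  44.2376  55.3031]
 [ 56.3939  71.5183  86.0764]
 [185.5949 187.0151 188.4968]]
b lug 37 ((9.82686710357666, -54.060455322265625), (3.9517877101898193, 9.513004302978516), 44.090518951416016) z 234.81113158239697 slopes [ 0.5979 -1.0815]
b arm 461 [[ 21.0181  40.8531  55.9181]
 [-86.0177 -72.6073 -62.0481]
 [185.5281 187.0387 188.5349]]
```

View pics/w9.png

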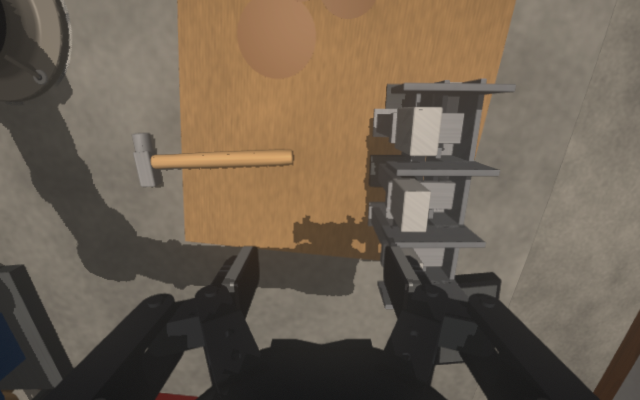

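View pics/s5.png

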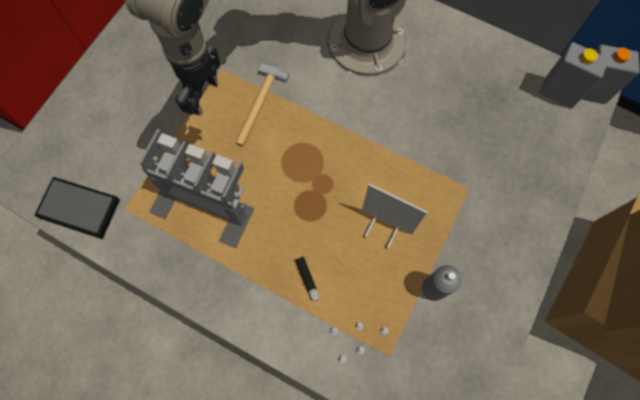

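Run:
```python
from rel import *
for nm in ('w9','now'):
    if nm=='now': shot('w10'); nm='w10'
    z=np.load(f'/tmp/{nm}.npz');c=vision.calibration('wrist');W=cloud(c,z['d'],z['T']).reshape(-1,3);W=W[~np.isnan(W[:,0])]
    a=.11; R=np.array([[np.cos(a),np.sin(a)],[-np.sin(a),np.cos(a)]]); o0=np.array([.6154,-.1585])
    L=np.c_[(W[:,:2]-o0)@R.T,W[:,2]]*1000;x,y,h=L.T
    q=L[(abs(y)<22)&(abs(x+2)<14)&(h>234.5)]
    for i in range(5):
        k=np.linalg.lstsq(np.c_[q[:,:2],np.ones(len(q))],q[:,2],rcond=None)[0];r=abs(q@np.r_[-k[:2],1]-k[2]);q=q[r<max(1.5,2*np.median(r))] if i<4 else q
    print(len(q),k,cv2.minAreaRect(q[:,:2].astype(np.float32)),q[:,2].min(),q[:,2].max())
    q=L[(abs(y)<13)&(x>18)&(x<66)&(abs(h-187)<7)]
    k=np.linalg.lstsq(np.c_[q[:,:2],np.ones(len(q))],q[:,2],rcond=None)[0];print('arm',len(q),k,np.percentile(q,[1,99],axis=0))
```

```text
1055 [  0.0328  -0.004  237.4723] ((-0.873112678527832, -0.8469409942626953), (24.430044174194336, 40.36811828613281), 0.06897033005952835) 235.641743172899 239.1804825014727
arm 577 [  0.0308  -0.0077 185.5528] [[ 24.6916 -12.3811 184.9654]
 [ 56.9997  12.9043 188.8335]]
24.85 [ 0.5281 -0.1583  0.3352] [ 0.731   0.2538 -0.6662  1.6842  0.1635  1.2603  0.1401]
1054 [  0.0319  -0.0036 237.4087] ((-0.8548765182495117, -0.4154167175292969), (39.47563171386719, 24.42522621154785), 89.80500030517578) 235.4775520022923 239.08925151319957
arm 578 [  0.0296  -0.0091 185.6633] [[ 24.5882 -12.3964 185.2163]
 [ 57.0665  12.8807 188.3577]]
```

Run:
```python
from station import bot
print(bot.hand_in(), bot.get_obs()['t'])
```

```text
the job is handed in; nothing more can be done
the job is handed in; nothing more can be done
```

The carrier now hangs in the middle bay, the only empty one, and the job is handed in; no verdict is given back.

I took the carrier by its lug across the 40 mm and lifted it out from the screen. I stood it upright on clear bench at about x 0.48, y 0.07 m and let go. I took it again a quarter turn round, across the 24 mm, and carried its hook over the lip. I lowered it until it touched the seat at the expected height, opened the fingers and backed off.

**Last checks, at about 24.85 s of the 61 s allowed:**
- **Seating:** from the wrist depth, I work out that the hook tip is on the seat floor, within about 1 mm in height and across the rail.
- **Lean and heading:** it leans about 0.03 rad on the stop strip, and its heading matches the rail's within about 0.01 rad.
- **Rest and release:** two wrist readings 0.1 s apart agreed to within a millimetre, so it is hanging still. The gripper was clear, with no contact force beyond noise.
- **Other objects:** the spray can, hammer and loose footpeg look unmoved in the last scene picture.

No check failed. One reading stood out: on the second grip the wrist force rose to about 5 N upward. It was gone after the lift, and I put it down to the pads swinging forward as they closed.

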